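Find the stamped plinth and push it to the dispatch bar

ROBOT

A 7-joint arm with a two-finger parallel gripper is mounted at the origin on the work surface. World frame = base frame: x ahead of the robot, y to its left, z up, the work surface at z = 0. Lengths are in mm, angles in degrees, forces in N, time in s.
With the tool pointing down it reaches from about 400 to 875 mm from the base axis. Payload 6.5 kg.
Tool frame: the origin (TCP) lies at the very end of the fingers, on their centre line; the grasp point (between the pads) lies 19 mm behind it; z points along the fingers, y is the direction in which the jaws open and shut (so a half turn about z gives the same grasp; the last joint's range is limited). The gripper opens to 85 mm and grips with 20 to 120 N. Pads are 22 mm wide; open, the fingers measure 114 mm over their backs; the gripper's body (76 mm by 85 mm) begins 54 mm behind the grasp point. The pads swing forward as they close: fully open they stand 13 mm farther back than shut.
Start: joints at [64.103, 30.733, -0.252, 88.115, 0.149, 61.152, -4.079], TCP at [244.59, -602.217, 231.29] pointing down, gripper open.
Joint ranges: [-154.64, 154.64], [-21.42, 123.67], [-72.66, 72.17], [13.99, 137.28], [-74.86, 254.86], [10.95, 109.41], [-158.01, 158.01]. Speed limits (degrees/s): [136.94, 136.94, 180, 180, 180, 180, 180].

INTERFACE

Orientations are given as [roll, pitch, yaw] about the fixed x, y, z axes, in that order (R = Rz(yaw) Ry(pitch) Rx(roll)).
In Python, from station import r, camera gives the robot as it stands. The module is installed in compiled form; this text tells all that it offers.
- The arm moves only by the tool play_rows, never from a script. Its argument "increments" is a list of rows, each a list of 3 entries, a list of its own where there are three numbers: the shift along the tool's x, y, z in m, then the turn, a rotation vector about the tool's x, y, z in rad, then the closure in counts, from 0 (fully open) to 255 (shut). In form: [[[x, y, z], [rx, ry, rz], gripper], ...]. A call has exactly 10 rows; each row is the pose to reach, as a shift and turn from the pose measured when the call began, along the tool's axes at that moment; what a row does not reach only later rows make up. A row lasts 1/10 s, in which the tool goes at most 50 mm and 8.59 degrees, less where a joint would pass 70% of its speed; a pose out of reach is approached as far as the arm can. A call with a gripper value outside its range is refused whole. The fingers move at their own pace and stop on an object; "force" is the grip in N (left out, the last holds). Time passes only in rows, so rows that repeat a pose let the fingers close, or fill a call up. It gives the time, the measured TCP pose, the force and the opening at its end, in the units of the state.
- r.get_state(): the state, without advancing time (a new reading comes with each control period).
- camera(name): name is "scene" or "top" or "wrist"; returns a dict with "img" (384x512x3 uint8, red, green, blue), "fx", "fy", "cx", "cy" (pixels), "R" (3x3) and "t" (3): a world point X has camera coordinates R X + t. Camera axes: x right, y down, z forward; pixel columns grow to the right and rows downward; lengths in mm; the calibration is good to about 2 mm. A picture is of the moment at which its call begins. There is no depth.
- r.sign_off(): hands the job in, once; it reports no verdict.
The state is a dict: "time_s": time; "q": joint angles; "joint_vel": joint speeds; "joint_efforts": joint torques, N m; "tcp_pos": TCP position; "orientation": TCP orientation; "wrist_force": force on the tool from outside, world axes, zero at the start; "wrist_torque": the same for the moment, N m; "finger_gap": finger opening in mm.
Only numpy, scipy, OpenCV 4.12 (cv2) and the standard library are available. Lean on these libraries where they do the work, as an engineer would, in place of code of your own. Each camera call takes 0.05 s, during which the arm holds its last target. There are 200 camera calls.

TASK

Two look-alike upright black display plinths stand on the desk; one of them has a silver ring stamped on its underside. Using the fingertips only to push and pull, never picking anything up, tip both plinths over onto their sides to see underneath, then push the stamped one, still lying, along the desk until its stamped end sits flat against the wooden dispatch bar at the back. Leave the other plinth lying well short of the bar, and do not disturb the other things on the desk.

Things in the scene. Friction and masses are not known exactly. Their poses are not given: they have to be found in the camera images.
- plinth_a: upright black plastic display plinth, a solid box 120 tall on a base 56 (its x) by 80 (its y), about 250 g, loose on the desk, its broad 80-wide faces looking roughly to and from the robot. Origin at the centre of its underside, z up through its top. One of the two plinths is stamped underneath; they look the same until tipped
- plinth_b: the other plinth, same shape and axes. Either is tipped by a fingertip pulling its far broad face, 20 to 35 below the top, towards the robot: past about 25 degrees it falls by itself and lies on its near broad side, 120 long, 56 high, top end to the robot, underside facing away. Pushed low on its top end it slides along the desk
- plinth_a_mid (a point): centre of the solid of plinth_a: 60 above the desk when it stands, 28 when it lies
- plinth_b_mid (a point): centre of the solid of plinth_b, likewise
- stamp (a point): centre of the stamped silver ring (42 outer, 26 inner diameter, flush) in the middle of the underside of the stamped plinth; coincides with that plinth's origin and faces down while it stands, so seen only once it is tipped
- bar: straight light-wood dispatch bar fixed to the desk beyond the plinths, 560 long (its y), 16 thick (its x), 18 high. Origin at desk level in the middle of its near long face (the one towards the robot); its x points squarely away from that face, away from the robot
- rocket: silver plastic rocket body, 200 long, 36 diameter, lying on the desk; origin under its middle at desk level; leave alone
- disc_base: flat round black display base, 90 diameter, 16 high; origin under its centre; leave alone
- probe: chrome probe tool, 145 long, 9 thick, lying roughly along x between the two plinths; origin near its middle; leave alone
- pot_1: paint pot, 34 diameter, 42 high, standing between the two plinths; origin under its centre; leave alone
- pot_2: paint pot, 34 diameter, 42 high, on the left side; origin under its centre; leave alone
- pot_3: paint pot, 34 diameter, 42 high, on the right side; origin under its centre; leave alone
- glue: white glue bottle, 32 diameter, 85 high, on the left; origin under its centre; leave alone

How it is judged:
By the outcome, as a careful person would: the job done as asked, in the order asked, and still so for the second after the job is handed in, with the robot touching nothing.
It also fails if it takes over 54 s, if anything falls off the work surface, if the arm or the gripper's body presses on something with over 40 N, if the wrist force passes 120 N, or if a joint passes its speed limit or range.

## Working session

There is one attempt and no reset: what is moved stays moved. The work goes in short steps, Python scripts to look and compute and a tool call to move; the robot and the scene stay as the last step left them, time stands still between calls to the robot, and variables do not carry over. Pictures are saved under pics/ and viewed, about 8 in all and at most 12, crops included, and the job is handed in when it is done.

Besides the shell and the picture viewer there is one more tool, called after "Call:" in YAML: its name, and indented under it one key for each argument. play_rows: Moves the arm, as the interface text tells. Its arguments: {"type":"object","properties":{"increments":{"type":"array","items":{"type":"array"}},"force":{"type":"number"}},"required":["increments"]}

```bash
mkdir -p pics
cat > h.py <<'E'
import numpy as np, cv2
from station import r, camera
def snap(n,f):
    c=camera(n); cv2.imwrite(f'pics/{f}.png',c['img'][:,:,::-1]); 
    np.savez(f'pics/{f}.npz',**c); return c
def ld(f): return dict(np.load(f'pics/{f}.npz'))
def ray(c,u,v):
    d=c['R'].T@np.array([(u-c['cx'])/c['fx'],(v-c['cy'])/c['fy'],1]); return -c['R'].T@c['t'],d
def onz(c,u,v,z):
    o,d=ray(c,u,v); return (o+d*(z-o[2])/d[2]).round(1)
def proj(c,X):
    p=c['R']@np.array(X,float)+c['t']; return (p[0]/p[2]*c['fx']+c['cx'],p[1]/p[2]*c['fy']+c['cy'])
E
python3 - <<'E'
from h import *
a=snap('top','t0');b=snap('scene','s0')
for c in (a,b): print((-c['R'].T@c['t']).round(),c['fx'],c['R'].round(2).tolist())
cv2.imwrite('pics/v0.png',cv2.resize(a['img'][:,:,::-1],(800,600)));cv2.imwrite('pics/v1.png',cv2.resize(b['img'][:,:,::-1],(800,600)))
print(r.get_state())
E
```

```text
[ 392.   33. 1400.] 442.3947708405177 [[0.03, -1.0, -0.01], [-0.99, -0.03, -0.13], [0.13, 0.01, -0.99]]
[1368.  176.  663.] 370.8588202101087 [[-0.16, 0.99, 0.01], [0.56, 0.1, -0.82], [-0.81, -0.12, -0.57]]
{'time_s': 0.1, 'q': array([64.10267083, 30.77412011, -0.25417608, 88.16547948,  0.14839287,
       61.15275671, -4.07978398]), 'joint_vel': array([-0.01041593, -0.08688721,  0.05169809, -0.21816075,  0.009372  ,
       -0.11241132, -0.03774945]), 'joint_efforts': array([ 3.19350816e-03, -5.84567034e+01,  1.05218433e+00, -2.59778237e+01,
        1.26048771e-02,  4.54895795e-03,  3.05520882e-05]), 'tcp_pos': array([ 244.36064729, -601.69249301,  230.48681471]), 'orientation': array([-1.79908193e+02,  6.36114385e-03,  2.21077414e+01]), 'wrist_force': array([-0.29387671, -1.1684643 , -0.22765881]), 'wrist_torque': array([-0.00284607, -0.01183264, -0.02745398]), 'finger_gap': 85.61609811449173}
```

View pics/v0.png

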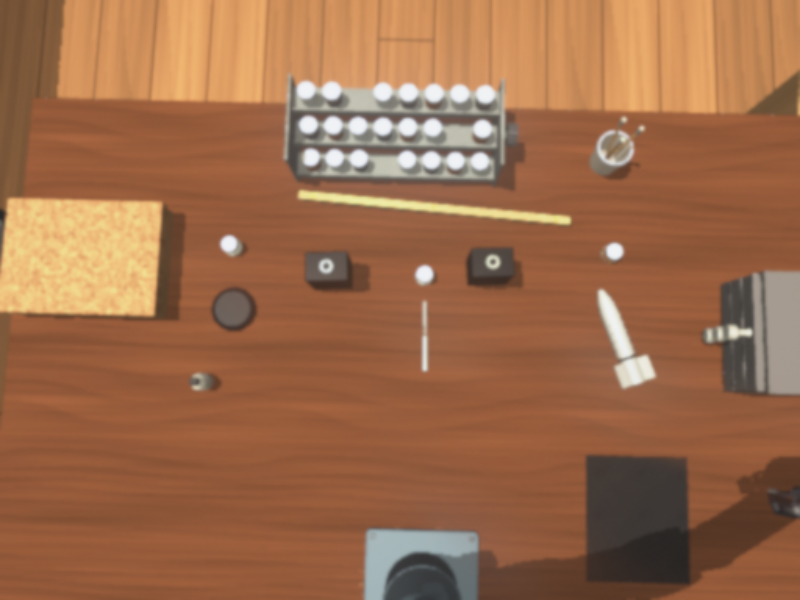

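View pics/v1.png

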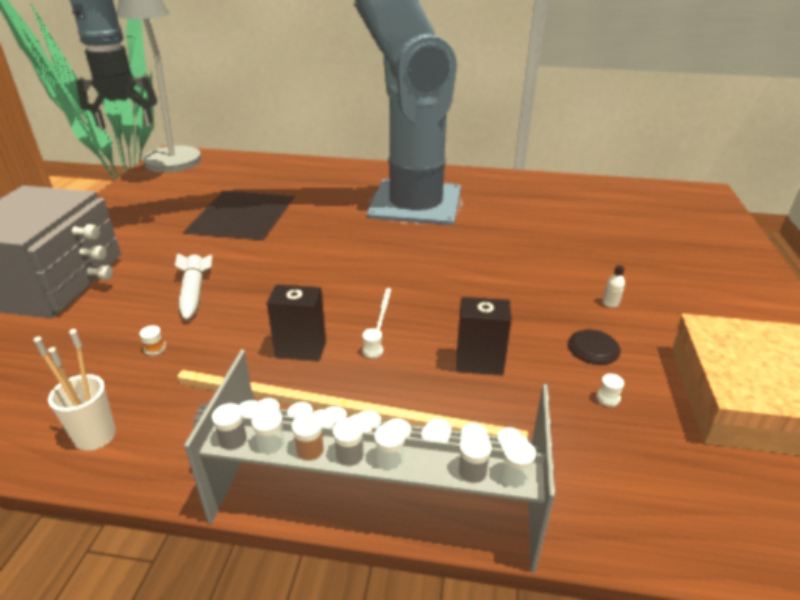

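Top view: plinths at about (327,268) and (491,263), with bar endpoints (300,195) to (570,220), pot_1 at (425,275) and the probe at (425,335). In the scene view both plinths stand with a small white ring mark on top. Next I measure the plinth tops and the bar.

Run:
```python
from h import *
c=ld('t0'); im=c['img']; g=im.max(2); hsv=cv2.cvtColor(im,cv2.COLOR_RGB2HSV)
k=1.5625
for n,(x0,x1,y0,y1) in dict(L=(295,365,240,300),R=(460,525,238,295)).items():
    x0,x1,y0,y1=[int(q/k) for q in (x0,x1,y0,y1)]
    s=g[y0:y1,x0:x1]; 
    if n=='L': print(s[::3,::3])
    m=(s<62).astype(np.uint8); m=cv2.morphologyEx(m,cv2.MORPH_CLOSE,np.ones((7,7)))
    cs,_=cv2.findContours(m,0,2); ct=max(cs,key=cv2.contourArea)+[x0,y0]
    print(n,cv2.boundingRect(ct),cv2.minAreaRect(ct))
    bx=cv2.boxPoints(cv2.minAreaRect(ct)); print([onz(c,*p,120).tolist() for p in bx])
m=((hsv[:,:,0]>20)&(hsv[:,:,0]<35)&(hsv[:,:,2]>150)&(hsv[:,:,1]>80)).astype(np.uint8); m[:115]=0;m[150:]=0;m[:,:185]=0;m[:,375:]=0
ys,xs=np.nonzero(m);print('bar',xs.min(),xs.max())
ct=np.stack([xs,ys],1).astype(np.int32); bx=cv2.boxPoints(cv2.minAreaRect(ct)); print([(p.round(1).tolist(),onz(c,*p,18).tolist()) for p in bx])
big=cv2.resize(np.hstack([im[140:200,180:345]]),None,fx=4.8,fy=4.8,interpolation=cv2.INTER_CUBIC); cv2.imwrite('pics/c0.png',big[:,:,::-1])
for n,u,v,z in [('pot1',425,274,42),('potL',230,244,42),('potR',614,251,42),('probe0',425,302,5),('probe1',425,370,5)]: print(n,onz(c,u/k,v/k,z))
```

```text
[[145 146 147 147 146 147 148 148 148 148 148 147 147 148 147]
 [149 149 150 149 149 148 148 147 146 145 145 144 144 144 145]
 [142 141 141 142 141 141 141 141 140 137 137 138 142 141 140]
 [145 144 133 102  97  98  96  98  98  97  97  95 133 137 136]
 [154 155 139 100  98  99 116 139 103  98  98  86 120 151 150]
 [150 150 136 101 101 115 216 178 180 100  99  88  83 126 137]
 [158 157 142 103 103 122 211 155 196 102 101  91  70 104 105]
 [158 157 142 105 105 106 152 177 119 103 102  93  71 106 106]
 [153 152 137 106 105 106 105 104 103 102 101  92  71 103 105]
 [153 155 147  90  71  71  70  70  70  69  70  69  72 105 107]
 [146 147 147 139  84  65  66  66  67  68  68  70  74 105 106]
 [153 153 152 153 146 134 118 114 116 112 117 117 118 119 119]
 [150 150 149 151 152 152 151 152 152 152 154 155 155 155 156]]Traceback (most recent call last):
  File "<stdin>", line 9, in <module>
ValueError: max() iterable argument is empty
```

Run:
```python
from h import *
c=ld('t0'); im=c['img']; hsv=cv2.cvtColor(im,cv2.COLOR_RGB2HSV); g=im.max(2)
k=1.5625
for n,(x0,x1,y0,y1) in dict(L=(295,365,240,300),R=(460,525,238,295)).items():
    x0,x1,y0,y1=[int(q/k) for q in (x0,x1,y0,y1)]
    s=hsv[y0:y1,x0:x1,1]; G=g[y0:y1,x0:x1]
    for nm,m in (('all',s<110),('top',(s<110)&(G>80))):
        m=cv2.morphologyEx(m.astype(np.uint8),cv2.MORPH_OPEN,np.ones((3,3)))
        cs,_=cv2.findContours(m,0,2); ct=max(cs,key=cv2.contourArea)+[x0,y0]
        R=cv2.minAreaRect(ct.astype(np.float32)+0.0)
        print(n,nm,R); print([onz(c,*p,120).tolist() for p in cv2.boxPoints(R)])
m=((hsv[:,:,0]>18)&(hsv[:,:,0]<35)&(hsv[:,:,2]>160)).astype(np.uint8); m[:115]=0;m[150:]=0;m[:,:185]=0;m[:,375:]=0
ys,xs=np.nonzero(m);print('bar',xs.min(),xs.max())
bx=cv2.boxPoints(cv2.minAreaRect(np.stack([xs,ys],1).astype(np.float32))); print([(p.round(1).tolist(),onz(c,*p,18).tolist()) for p in bx])
for n,u,v,z in [('pot1',425,274,42),('potL',230,244,42),('potR',614,251,42),('probe0',425,302,5),('probe1',425,370,5),('rack',295,178,0),('rackR',497,182,0)]: print(n,onz(c,u/k,v/k,z))
big=cv2.resize(im[140:200,180:345],None,fx=4.8,fy=4.8,interpolation=cv2.INTER_CUBIC); cv2.imwrite('pics/c0.png',big[:,:,::-1])
```

```text
L all ((209.0, 171.0), (20.0, 28.0), 90.0)
[[632.7, 236.4, 120.0], [634.8, 154.0, 120.0], [575.4, 151.8, 120.0], [573.3, 233.7, 120.0]]
L top ((208.0, 170.0), (18.0, 26.0), 90.0)
[[632.7, 236.4, 120.0], [634.7, 159.9, 120.0], [581.2, 157.9, 120.0], [579.2, 234.0, 120.0]]
R all ((313.5, 170.0), (22.0, 29.0), 90.0)
[[646.6, -69.3, 120.0], [648.8, -154.5, 120.0], [583.5, -154.9, 120.0], [581.3, -70.3, 120.0]]
R top ((315.0, 167.0), (16.0, 26.0), 90.0)
[[646.8, -78.1, 120.0], [648.8, -154.5, 120.0], [601.2, -154.8, 120.0], [599.2, -78.8, 120.0]]
bar 191 365
[([190.60000610351562, 127.0999984741211], [762.1, 271.8, 18.0]), ([191.1999969482422, 120.9000015258789], [782.4, 270.9, 18.0]), ([365.29998779296875, 137.60000610351562], [741.9, -287.8, 18.0]), ([364.70001220703125, 143.6999969482422], [721.8, -285.9, 18.0])]
pot1 [608.3   7.5  42. ]
potL [658.9 399.2  42. ]
potR [ 664.6 -367.9   42. ]
probe0 [556.7   5.4   5. ]
probe1 [419.3   2.2   5. ]
rack [810.8 282.9   0. ]
rackR [ 812.9 -138.7    0. ]
```

View pics/c0.png

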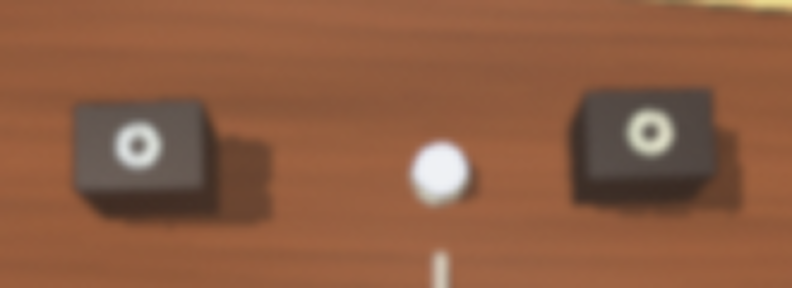

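Crop: the left plinth's top face spans (75,102), (203,100), (208,190), (77,190). The right one's spans (587,90), (713,92), (714,180), (586,178).

```bash
cat >> h.py <<'E'
from scipy.spatial.transform import Rotation as Ro
def inc(targets,z=None):
    "targets: x,y,z,yaw world (tool down) -> rows from measured pose"
    s=r.get_state(); R0=Ro.from_euler('xyz',s['orientation'],degrees=True); p0=s['tcp_pos']
    print('t',round(s['time_s'],2),'tcp',p0.round(1),s['orientation'].round(1),'F',s['wrist_force'].round(1),'gap',round(s['finger_gap'],1))
    for x,y,z,w in targets:
        d=R0.inv().apply(np.array([x,y,z])-p0)/1000
        rv=(R0.inv()*Ro.from_euler('xyz',[180,0,w],degrees=True)).as_rotvec()
        print((x,y,z,w),d.round(4).tolist(),rv.round(4).tolist())
E
python3 - <<'E'
from h import *
c=ld('t0')
for n,P in dict(L=[(75,102),(203,100),(208,190),(77,190)],R=[(587,90),(713,92),(714,180),(586,178)]).items():
    W=np.array([onz(c,180+u/4.8-.4,140+v/4.8-.4,120)[:2] for u,v in P]); print(n,W.tolist(),W.mean(0))
    print('yaw far/near',[round(np.degrees(np.arctan2(-(a-b)[0],(a-b)[1])),1) for a,b in((W[0],W[1]),(W[3],W[2]))],'len',np.linalg.norm(W[0]-W[1]),np.linalg.norm(W[0]-W[3]))
inc([(690,-116,230,0)])
E
```

```text
L [[633.2, 235.8], [636.4, 157.3], [580.8, 152.2], [578.7, 232.1]] [607.275 194.35 ]
yaw far/near [np.float64(2.3), np.float64(1.5)] len 78.56519585668961 54.6254519432105
R [[648.8, -77.8], [649.5, -154.9], [595.0, -155.9], [594.2, -78.0]] [ 621.875 -116.65 ]
yaw far/near [np.float64(0.5), np.float64(0.6)] len 77.10317762582811 54.6003662991375
t 0.1 tcp [ 244.4 -601.7  230.5] [-179.9    0.    22.1] F [-0.3 -1.2 -0.2] gap 85.6
(690, -116, 230, 0) [0.5957, -0.2823, 0.0009] [-0.0016, 0.0004, 0.3859]
```

Call:
play_rows:
  increments:
    - [[0.596,-0.282,0.0],[0,0,0.386],130]
    - [[0.596,-0.282,0.0],[0,0,0.386],130]
    - [[0.596,-0.282,0.0],[0,0,0.386],130]
    - [[0.596,-0.282,0.0],[0,0,0.386],130]
    - [[0.596,-0.282,0.0],[0,0,0.386],130]
    - [[0.596,-0.282,0.0],[0,0,0.386],130]
    - [[0.596,-0.282,0.0],[0,0,0.386],130]
    - [[0.596,-0.282,0.0],[0,0,0.386],130]
    - [[0.596,-0.282,0.0],[0,0,0.386],130]
    - [[0.596,-0.282,0.0],[0,0,0.386],130]

```text
time_s: 1.1
tcp_pos: [583.4, -232.0, 230.7]
orientation: [-179.9, 0.1, -0.0]
wrist_force: [0.1, -0.8, -0.4]
finger_gap: 41.9
```

```bash
python3 -c "
from h import *
inc([(690,-116,230,0.5),(690,-116,98,.5)])"
```

```text
t 1.1 tcp [ 583.4 -232.   230.7] [-1.799e+02  1.000e-01 -0.000e+00] F [ 0.1 -0.8 -0.4] gap 41.9
(690, -116, 230, 0.5) [0.1066, -0.1161, 0.0007] [-0.0015, 0.0013, -0.0089]
(690, -116, 98, 0.5) [0.1068, -0.1159, 0.1327] [-0.0015, 0.0013, -0.0089]
```

Call:
play_rows:
  increments:
    - [[0.107,-0.116,0.0],[0,0,-0.009],130]
    - [[0.107,-0.116,0.0],[0,0,-0.009],130]
    - [[0.107,-0.116,0.0],[0,0,-0.009],130]
    - [[0.107,-0.116,0.0],[0,0,-0.009],130]
    - [[0.107,-0.116,0.05],[0,0,-0.009],130]
    - [[0.107,-0.116,0.09],[0,0,-0.009],130]
    - [[0.107,-0.116,0.12],[0,0,-0.009],130]
    - [[0.107,-0.116,0.138],[0,0,-0.009],130]
    - [[0.107,-0.116,0.138],[0,0,-0.009],130]
    - [[0.107,-0.116,0.138],[0,0,-0.009],130]

```text
time_s: 2.1
tcp_pos: [691.0, -116.1, 93.8]
orientation: [-179.9, -0.0, 0.5]
wrist_force: [0.9, 0.5, -0.5]
finger_gap: 41.9
```

```bash
python3 -c "
from h import *
inc([(690,-116,92,0.5)])"
```

```text
t 2.1 tcp [ 691.  -116.1   93.8] [-179.9   -0.     0.5] F [ 0.9  0.5 -0.5] gap 41.9
(690, -116, 92, 0.5) [-0.001, -0.0002, 0.0018] [-0.0013, -0.0001, -0.0002]
```

Call:
play_rows:
  increments:
    - [[-0.015,0,0],[0,0,0],130]
    - [[-0.026,0,0],[0,0,0],130]
    - [[-0.034,0,0],[0,0,0],130]
    - [[-0.041,0,0],[0,0,0],130]
    - [[-0.048,0,0],[0,0,0],130]
    - [[-0.055,0,0],[0,0,0],130]
    - [[-0.062,0,0],[0,0,0],130]
    - [[-0.069,0,0],[0,0,0],130]
    - [[-0.076,0,0],[0,0,0],130]
    - [[-0.082,0,0],[0,0,0],130]

```text
time_s: 3.1
tcp_pos: [608.1, -116.8, 93.6]
orientation: [-179.9, 0.0, 0.5]
wrist_force: [-0.2, 0.6, 0.6]
finger_gap: 42.0
```

```bash
python3 -c "
from h import *
c=snap('scene','s1')
big=cv2.resize(c['img'][130:290,120:380],None,fx=3,fy=3); cv2.imwrite('pics/v2.png',big[:,:,::-1])
inc([(690,-116,92,0.5)])"
```

```text
t 3.15 tcp [ 607.2 -117.    93.5] [-1.799e+02  1.000e-01  5.000e-01] F [-0.4  0.3 -1.1] gap 41.7
(690, -116, 92, 0.5) [0.0828, -0.0003, 0.0014] [-0.0013, 0.0016, -0.0005]
```

View pics/v2.png

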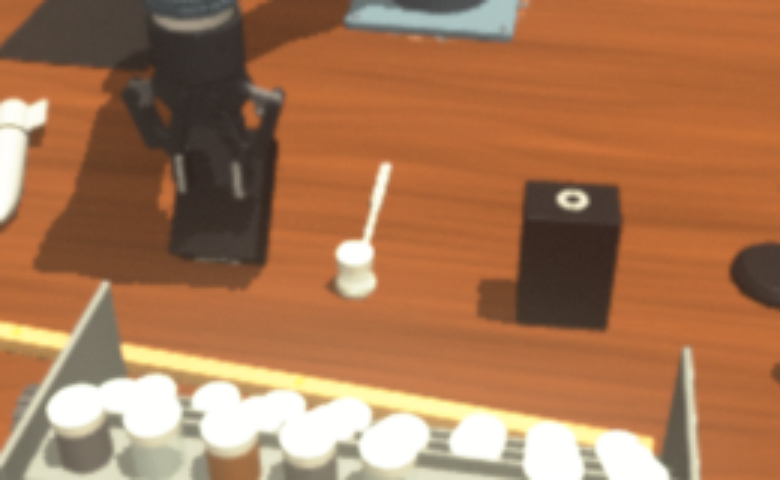

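The right plinth is mid-fall towards the robot (crop, about (222,200)). I pull slightly more, let it drop, then lift.

Call:
play_rows:
  increments:
    - [[-0.008,0,0],[0,0,0],130]
    - [[-0.014,0,0],[0,0,0],130]
    - [[-0.014,0,0],[0,0,0],130]
    - [[0,0,-0.04],[0,0,0],130]
    - [[0.02,0,-0.09],[0,0,0],130]
    - [[0.03,0,-0.137],[0,0,0],130]
    - [[0.04,-0.05,-0.137],[0,0,0],130]
    - [[0.06,-0.1,-0.137],[0,0,0.0],130]
    - [[0.07,-0.15,-0.137],[0,0,0.0],130]
    - [[0.07,-0.2,-0.137],[0,0,0],130]

```text
time_s: 4.15
tcp_pos: [676.8, 79.5, 230.7]
orientation: [-179.9, 0.0, 0.4]
wrist_force: [0.8, 0.6, 1.0]
finger_gap: 41.9
```

```bash
python3 -c "
from h import *
c=snap('scene','s2')
big=cv2.resize(c['img'][130:290,120:380],None,fx=3,fy=3); cv2.imwrite('pics/v3.png',big[:,:,::-1])
inc([(676,195,230,2),(676,195,91,2)])"
```

```text
t 4.2 tcp [675.   93.2 230.7] [-1.794e+02  1.000e-01  1.100e+00] F [-0.6  8.8  0.4] gap 42.0
(676, 195, 230, 2) [0.003, -0.1017, 0.0017] [-0.0105, 0.0013, -0.0151]
(676, 195, 91, 2) [0.0032, -0.1003, 0.1407] [-0.0105, 0.0013, -0.0151]
```

View pics/v3.png

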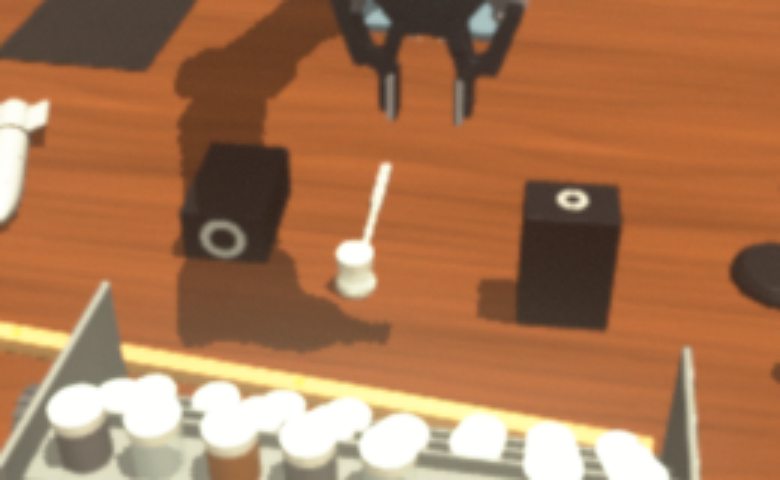

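The right plinth lies flat with the stamped ring visible at crop (222,240), so it is the stamped one. Next I tip the left plinth.

Call:
play_rows:
  increments:
    - [[0.003,-0.05,0.0],[0,0,-0.015],130]
    - [[0.003,-0.09,0.0],[-0.005,0,-0.015],130]
    - [[0.003,-0.102,0.0],[-0.01,0,-0.015],130]
    - [[0.003,-0.102,0.0],[-0.01,0,-0.015],130]
    - [[0.003,-0.101,0.04],[-0.01,0,-0.015],130]
    - [[0.003,-0.101,0.08],[-0.01,0,-0.015],130]
    - [[0.003,-0.1,0.115],[-0.01,0,-0.015],130]
    - [[0.003,-0.1,0.14],[-0.01,0,-0.015],130]
    - [[0.003,-0.1,0.14],[-0.01,0,-0.015],130]
    - [[0.003,-0.1,0.14],[-0.01,0,-0.015],130]

```text
time_s: 5.2
tcp_pos: [676.4, 193.3, 92.2]
orientation: [180.0, 0.1, 1.9]
wrist_force: [0.8, 1.3, 0.8]
finger_gap: 41.7
```

```bash
python3 -c "
from h import *
inc([(591,192,92,2)])"
```

```text
t 5.2 tcp [676.4 193.3  92.2] [1.8e+02 1.0e-01 1.9e+00] F [0.8 1.3 0.8] gap 41.7
(591, 192, 92, 2) [-0.0854, -0.0016, 0.0003] [0.0001, 0.001, -0.0015]
```

Call:
play_rows:
  increments:
    - [[-0.015,0,0],[0,0,0],130]
    - [[-0.026,0,0],[0,0,0],130]
    - [[-0.035,0,0],[0,0,0],130]
    - [[-0.043,0,0],[0,0,0],130]
    - [[-0.051,0,0],[0,0,0],130]
    - [[-0.059,0,0],[0,0,0],130]
    - [[-0.067,0,0],[0,0,0],130]
    - [[-0.075,0,0],[0,0,0],130]
    - [[-0.083,0,0],[0,0,0],130]
    - [[-0.09,0,0],[0,0,0],130]

```text
time_s: 6.2
tcp_pos: [585.5, 190.3, 92.2]
orientation: [180.0, 0.1, 1.9]
wrist_force: [0.0, -0.4, -1.0]
finger_gap: 42.2
```

Call:
play_rows:
  increments:
    - [[-0.005,0,0],[0,0,0],130]
    - [[-0.005,0,0],[0,0,0],130]
    - [[0,0,0],[0,0,0],130]
    - [[0,0,-0.04],[0,0,0],130]
    - [[0,0,-0.08],[0,0,0],130]
    - [[0,0,-0.12],[0,0,0],130]
    - [[0,0.0,-0.137],[0,0,0],130]
    - [[0.03,0.0,-0.137],[0,0,0.0],130]
    - [[0.05,0.0,-0.137],[0,0,0.0],130]
    - [[0.05,0.0,-0.137],[0,0,0],130]

```text
time_s: 7.2
tcp_pos: [638.5, 191.2, 229.1]
orientation: [180.0, -0.0, 1.8]
wrist_force: [-0.7, -0.1, 0.1]
finger_gap: 42.0
```

```bash
python3 -c "
from h import *
c=snap('scene','s3');d=snap('top','t3')
a=cv2.resize(c['img'][130:290,120:380],None,fx=2.2,fy=2.2)
b=cv2.resize(d['img'][130:250,180:350],None,fx=4,fy=4,interpolation=cv2.INTER_CUBIC)
cv2.imwrite('pics/v4.png',b[:,:,::-1]);cv2.imwrite('pics/v5.png',a[:,:,::-1])
inc([(591,192,92,2)])"
```

```text
t 7.3 tcp [635.8 191.8 228.7] [1.8e+02 1.0e-01 1.9e+00] F [0.1 0.5 0. ] gap 41.8
(591, 192, 92, 2) [-0.0444, -0.0017, 0.1368] [0.0004, 0.0022, -0.0018]
```

View pics/v4.png

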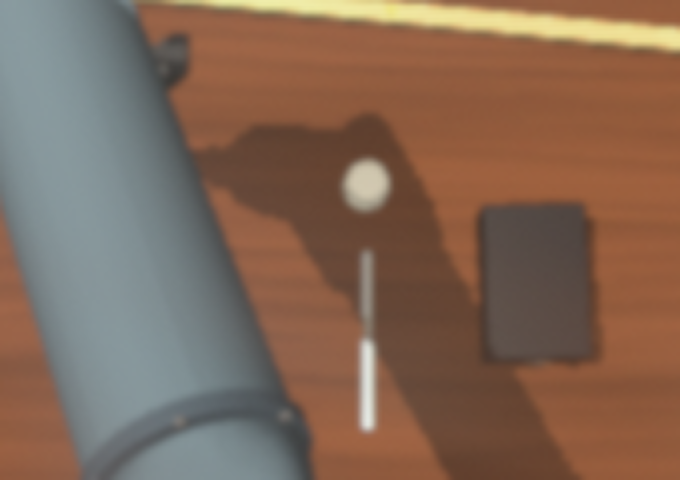

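View pics/v5.png

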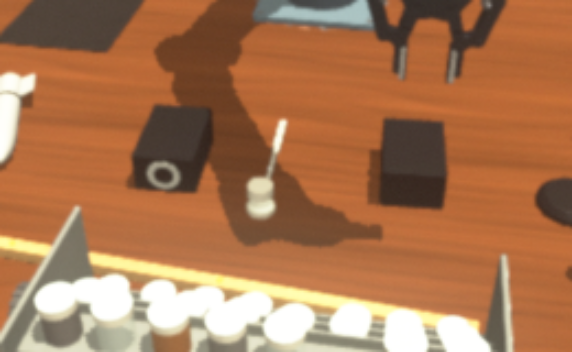

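Both lie flat. The left underside is plain (scene crop (412,190)) and the ring is on the right plinth (163,175). Its upper face in the top crop spans (482,205), (583,203), (590,360), (489,362).

Run:
```python
from h import *
c=ld('t3')
W=np.array([onz(c,180+u/4-.4,130+v/4-.4,56)[:2] for u,v in [(482,205),(583,203),(590,360),(489,362)]]); print(W.tolist(),W.mean(0))
f=(W[0]+W[1])/2-(W[2]+W[3])/2; print('yaw',np.degrees(np.arctan2(f[1],f[0])),np.linalg.norm(f),np.linalg.norm(W[0]-W[1]))
s=ld('s3')  # ring centre: plane x ~ far face
im=s['img']; u,v=120+163/2.2,130+175/2.2
o,d=ray(s,u,v); t=(W[:2,0].mean()-o[0])/d[0]; print('ring at',(o+d*t).round(1))
inc([(600,-116,230,0),(435,-116,230,0),(435,-116,12,0)])
```

```text
[[591.3, -78.8], [594.9, -156.2], [474.7, -162.5], [471.1, -86.0]] [ 533.    -120.875]
yaw 3.2141492409549266 120.38937868433405 77.48367570011118
ring at [ 593.1 -117.9   26.8]
t 7.3 tcp [635.8 191.8 228.7] [1.8e+02 1.0e-01 1.9e+00] F [0.1 0.5 0. ] gap 41.8
(600, -116, 230, 0) [-0.0459, 0.3064, -0.0011] [0.0004, 0.0022, 0.0331]
(435, -116, 230, 0) [-0.2108, 0.301, -0.0007] [0.0004, 0.0022, 0.0331]
(435, -116, 12, 0) [-0.2103, 0.3009, 0.2173] [0.0004, 0.0022, 0.0331]
```

Call:
play_rows:
  increments:
    - [[-0.025,0.04,0.0],[0,0,-0.01],130]
    - [[-0.05,0.08,0.0],[0,0,-0.02],130]
    - [[-0.075,0.12,0.0],[0,0,-0.02],130]
    - [[-0.1,0.16,0.0],[0,0,-0.02],130]
    - [[-0.125,0.2,0.0],[0,0,-0.02],130]
    - [[-0.15,0.24,0.0],[0,0,-0.02],130]
    - [[-0.175,0.28,0.0],[0,0,-0.02],130]
    - [[-0.206,0.311,0.0],[0,0,-0.02],130]
    - [[-0.206,0.311,0.0],[0,0,-0.02],130]
    - [[-0.206,0.311,0.0],[0,0,-0.02],130]

```text
time_s: 8.3
tcp_pos: [439.4, -125.9, 229.5]
orientation: [180.0, 0.1, 2.9]
wrist_force: [0.9, 1.1, -0.1]
finger_gap: 42.2
```

```bash
python3 -c "
from h import *
inc([(440,-126,12,3)])"
```

```text
t 8.3 tcp [ 439.4 -125.9  229.5] [1.8e+02 1.0e-01 2.9e+00] F [ 0.9  1.1 -0.1] gap 42.2
(440, -126, 12, 3) [0.001, 0.0, 0.2175] [0.0001, 0.0019, -0.001]
```

Call:
play_rows:
  increments:
    - [[0,0,0.04],[0,0,0],130]
    - [[0,0,0.08],[0,0,0],130]
    - [[0,0,0.12],[0,0,0],130]
    - [[0,0,0.155],[0,0,0],130]
    - [[0,0,0.18],[0,0,0],130]
    - [[0,0,0.2],[0,0,0],130]
    - [[0,0,0.21],[0,0,0],130]
    - [[0,0,0.215],[0,0,0],130]
    - [[0,0,0.216],[0,0,0],130]
    - [[0,0,0.216],[0,0,0],130]

```text
time_s: 9.3
tcp_pos: [439.7, -125.8, 14.1]
orientation: [180.0, 0.0, 3.0]
wrist_force: [0.6, 0.4, -0.9]
finger_gap: 41.7
```

```bash
python3 -c "
from h import *
inc([(490,-126,13,0),(540,-129,13,-4.1),(605,-133,13,-4.1)])"
```

```text
t 9.3 tcp [ 439.7 -125.8   14.1] [180.   0.   3.] F [ 0.6  0.4 -0.9] gap 41.7
(490, -126, 13, 0) [0.0502, 0.0028, 0.001] [0.0003, 0.0007, 0.0517]
(540, -129, 13, -4.1) [0.1, 0.0084, 0.001] [0.0003, 0.0007, 0.1233]
(605, -133, 13, -4.1) [0.1647, 0.0157, 0.001] [0.0003, 0.0007, 0.1233]
```

Call:
play_rows:
  increments:
    - [[0.01,0,0],[0,0,0],130]
    - [[0.018,0,0],[0,0,0],130]
    - [[0.025,0,0],[0,0,0],130]
    - [[0.032,0,0],[0,0,0],130]
    - [[0.039,0.001,0],[0,0,0.01],130]
    - [[0.046,0.002,0],[0,0,0.025],130]
    - [[0.053,0.003,0],[0,0,0.04],130]
    - [[0.06,0.004,0],[0,0,0.055],130]
    - [[0.067,0.005,0],[0,0,0.07],130]
    - [[0.074,0.006,0],[0,0,0.085],130]

```text
time_s: 10.3
tcp_pos: [514.5, -128.1, 14.0]
orientation: [180.0, 0.0, -2.0]
wrist_force: [-1.3, 0.9, -0.5]
finger_gap: 42.0
```

```bash
python3 -c "
from h import *
inc([(540,-129,13,-4.1),(575,-131.5,13,-4.1)])"
```

```text
t 10.3 tcp [ 514.5 -128.1   14. ] [180.   0.  -2.] F [-1.3  0.9 -0.5] gap 42.0
(540, -129, 13, -4.1) [0.0255, 0.0, 0.001] [0.0004, 0.0006, 0.037]
(575, -131.5, 13, -4.1) [0.0605, 0.0013, 0.001] [0.0004, 0.0006, 0.037]
```

Call:
play_rows:
  increments:
    - [[0.007,0,0],[0,0,0.01],130]
    - [[0.014,0,0],[0,0,0.02],130]
    - [[0.021,0,0],[0,0,0.03],130]
    - [[0.028,0,0],[0,0,0.037],130]
    - [[0.035,0.001,0],[0,0,0.037],130]
    - [[0.042,0.001,0],[0,0,0.037],130]
    - [[0.048,0.001,0],[0,0,0.037],130]
    - [[0.054,0.001,0],[0,0,0.037],130]
    - [[0.06,0.001,0],[0,0,0.037],130]
    - [[0.06,0.001,0],[0,0,0.037],130]

```text
time_s: 11.3
tcp_pos: [575.9, -131.1, 14.1]
orientation: [180.0, -0.1, -4.1]
wrist_force: [-0.6, -0.5, -0.7]
finger_gap: 42.4
```

```bash
python3 -c "
from h import *
d=snap('top','t4');s=snap('scene','s4')
b=cv2.resize(d['img'][110:210,260:360],None,fx=4,fy=4,interpolation=cv2.INTER_CUBIC)
a=cv2.resize(s['img'][170:270,120:220],None,fx=4,fy=4,interpolation=cv2.INTER_CUBIC)
cv2.imwrite('pics/v6.png',np.hstack([b,a])[:,:,::-1])
inc([(600,-133,13,-4.1)])"
```

```text
t 11.4 tcp [ 575.1 -131.1   14.1] [180.   -0.   -4.1] F [-0.2 -0.2 -0.3] gap 42.3
(600, -133, 13, -4.1) [0.025, 0.0001, 0.0011] [0.0004, -0.0005, 0.0002]
```

View pics/v6.png

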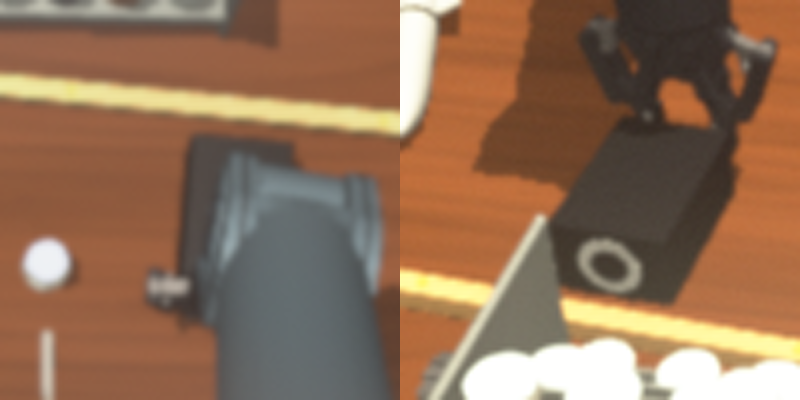

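The far end is square to the bar and about 25 mm short: its far edge is at crop (190,138)–(293,145) and the bar's near edge is just above it. I continue slowly.

Call:
play_rows:
  increments:
    - [[0.004,0,0],[0,0,0],130]
    - [[0.008,0,0],[0,0,0],130]
    - [[0.011,0,0],[0,0,0],130]
    - [[0.014,0,0],[0,0,0],130]
    - [[0.016,0,0],[0,0,0],130]
    - [[0.018,0,0],[0,0,0],130]
    - [[0.019,0,0],[0,0,0],130]
    - [[0.02,0,0],[0,0,0],130]
    - [[0.021,0,0],[0,0,0],130]
    - [[0.022,0,0],[0,0,0],130]

```text
time_s: 12.4
tcp_pos: [597.0, -132.7, 14.1]
orientation: [180.0, -0.0, -4.1]
wrist_force: [-0.4, -0.7, 0.3]
finger_gap: 41.6
```

Run:
```python
from h import *
d=snap('top','t5'); im=d['img']; hsv=cv2.cvtColor(im,cv2.COLOR_RGB2HSV)
# bar near edge & plinth far edge columns
for u in (309,314,319,324,329):
    col=im[126:156,u].astype(int); print(u,[tuple(x) for x in col[4:20:1,[0,2]].tolist()])
inc([(605,-133,13,-4.1)])
for y in (-95,-155): 
    xb=741+.0717*(y+7); print(y,proj(d,[xb,y,18]),proj(d,[xb,y,56]))
```

```text
309 [(143, 67), (147, 69), (172, 89), (214, 119), (232, 140), (232, 141), (213, 126), (163, 102), (114, 80), (87, 69), (79, 66), (78, 66), (79, 67), (79, 67), (79, 68), (79, 68)]
314 [(144, 66), (144, 66), (151, 73), (184, 101), (224, 135), (234, 146), (223, 135), (171, 105), (110, 79), (84, 70), (80, 69), (81, 69), (80, 69), (81, 70), (81, 71), (80, 70)]
319 [(145, 65), (145, 65), (149, 68), (174, 87), (215, 118), (232, 139), (228, 137), (191, 115), (131, 93), (99, 93), (97, 103), (101, 110), (103, 112), (104, 114), (104, 114), (105, 115)]
324 [(145, 65), (145, 65), (145, 65), (151, 71), (183, 99), (223, 133), (231, 143), (216, 128), (159, 99), (104, 82), (90, 89), (94, 100), (98, 106), (100, 109), (101, 110), (102, 111)]
329 [(145, 63), (144, 63), (145, 63), (150, 67), (175, 87), (215, 118), (231, 139), (226, 136), (185, 110), (121, 81), (86, 68), (79, 69), (84, 82), (96, 103), (106, 118), (115, 129)]
t 12.45 tcp [ 597.2 -132.7   14.1] [180.   -0.   -4.1] F [-0.8  0.2 -0.2] gap 42.1
(605, -133, 13, -4.1) [0.0078, -0.0002, 0.0011] [0.0004, -0.0007, 0.0002]
-95 (np.float64(304.8451282619972), np.float64(138.28897214607173)) (np.float64(306.0174790795311), np.float64(135.3527152584855))
-155 (np.float64(323.63739183034465), np.float64(140.07759283009997)) (np.float64(325.32611310282925), np.float64(137.18800384942267))
```

Call:
play_rows:
  increments:
    - [[0.001,0,0],[0,0,0],130]
    - [[0.002,0,0],[0,0,0],130]
    - [[0.0025,0,0],[0,0,0],130]
    - [[0.003,0,0],[0,0,0],130]
    - [[0.0035,0,0],[0,0,0],130]
    - [[0.004,0,0],[0,0,0],130]
    - [[0.0045,0,0],[0,0,0],130]
    - [[0.005,0,0],[0,0,0],130]
    - [[0.005,0,0],[0,0,0],130]
    - [[0.005,0,0],[0,0,0],130]

```text
time_s: 13.45
tcp_pos: [600.6, -132.9, 13.7]
orientation: [180.0, 0.1, -4.1]
wrist_force: [-5.9, 0.6, 2.1]
finger_gap: 41.7
```

Call:
play_rows:
  increments:
    - [[0.0005,0,0],[0,0,0],130]
    - [[0.001,0,0],[0,0,0],130]
    - [[0.0015,0,0],[0,0,0],130]
    - [[0.002,0,0],[0,0,0],130]
    - [[0.002,0,0],[0,0,0],130]
    - [[0.0025,0,0],[0,0,0],130]
    - [[0.0025,0,0],[0,0,0],130]
    - [[0.003,0,0],[0,0,0],130]
    - [[0.003,0,0],[0,0,0],130]
    - [[0.003,0,0],[0,0,0],130]

```text
time_s: 14.45
tcp_pos: [600.4, -132.8, 12.8]
orientation: [-180.0, 0.5, -4.1]
wrist_force: [-9.5, 1.3, 4.5]
finger_gap: 41.8
```

Force rose to 10 N and motion stopped, so the plinth is seated on the bar. With the fingers inside the box's width, a corner-only contact would have rotated flat. I retract, lift, and check.

Call:
play_rows:
  increments:
    - [[-0.004,0,0],[0,0,0],130]
    - [[-0.012,0,0],[0,0,0],130]
    - [[-0.025,0,0],[0,0,0],130]
    - [[-0.045,0,0],[0,0,0],130]
    - [[-0.06,0,-0.02],[0,0,0],130]
    - [[-0.07,0,-0.06],[0,0,0],130]
    - [[-0.08,0,-0.1],[0,0,0],130]
    - [[-0.09,0.0,-0.15],[0,0,0],130]
    - [[-0.1,0.04,-0.19],[0,0,0],130]
    - [[-0.1,0.08,-0.21],[0,0,0],130]

```text
time_s: 15.45
tcp_pos: [498.1, -202.6, 226.0]
orientation: [-180.0, 0.2, -3.9]
wrist_force: [1.1, -1.1, 0.4]
finger_gap: 41.9
```

Call:
play_rows:
  increments:
    - [[-0.03,0.05,0],[0,0,0],130]
    - [[-0.06,0.1,0],[0,0,0],130]
    - [[-0.09,0.15,0],[0,0,0],130]
    - [[-0.12,0.2,0],[0,0,0],130]
    - [[-0.15,0.25,0],[0,0,0],130]
    - [[-0.18,0.3,0],[0,0,0],130]
    - [[-0.18,0.3,0],[0,0,0],130]
    - [[-0.18,0.3,0],[0,0,0],130]
    - [[-0.18,0.3,0],[0,0,0],130]
    - [[-0.18,0.3,0],[0,0,0],130]

```text
time_s: 16.45
tcp_pos: [299.6, -488.7, 226.6]
orientation: [-180.0, 0.1, -3.8]
wrist_force: [-0.5, 0.5, 0.0]
finger_gap: 41.7
```

Run:
```python
from h import *
d=snap('top','t6'); s=snap('scene','s6'); 
b=cv2.resize(d['img'][115:235,180:345],None,fx=4.8,fy=4.8,interpolation=cv2.INTER_CUBIC)
cv2.imwrite('pics/v7.png',b[:,:,::-1])
a=cv2.resize(s['img'][120:290],None,fx=1.56,fy=1.56,interpolation=cv2.INTER_CUBIC)
a2=cv2.resize(s['img'][180:270,130:240],None,fx=3.6,fy=3.6,interpolation=cv2.INTER_CUBIC); a2=cv2.copyMakeBorder(a2,0,0,0,a.shape[1]-a2.shape[1],0)
cv2.imwrite('pics/v8.png',np.vstack([a,a2])[:,:,::-1])
inc([])
```

```text
t 16.55 tcp [ 299.9 -488.5  226.6] [-1.8e+02  1.0e-01 -3.7e+00] F [-0.4  0.2  0.6] gap 41.7
```

View pics/v7.png

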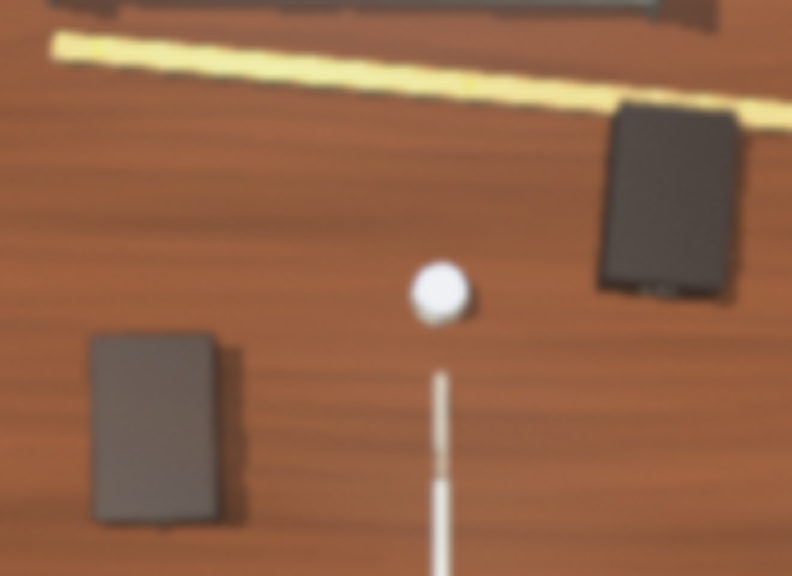

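View pics/v8.png

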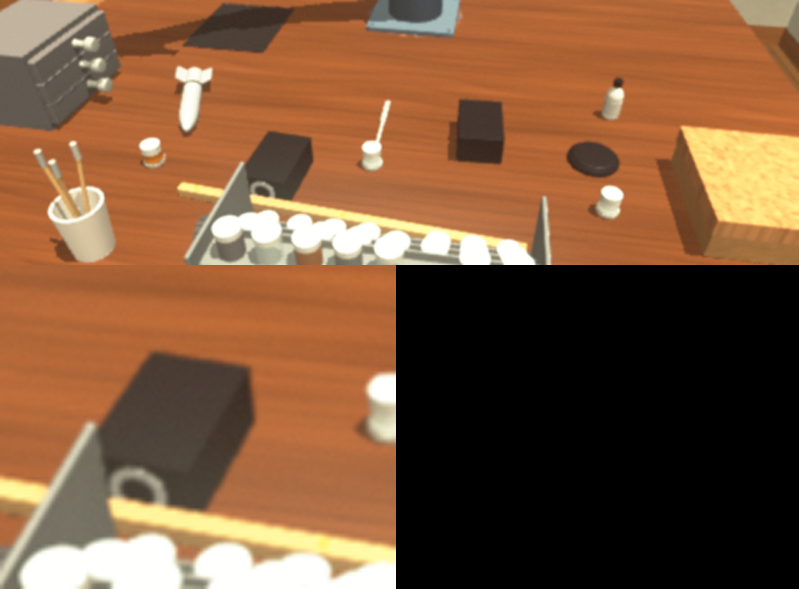

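The top crop shows the stamped plinth's far edge, (622,103)–(737,113), overlapping the bar and within about 0.4° of parallel to it. The other plinth lies far short, at (153,428). Pots, probe, rocket, disc and glue look unmoved, so I sign off.

```bash
python3 -c "
from h import *
a=ld('t0')['img'].astype(int);b=ld('t6')['img'].astype(int);k=1.5625
for n,u,v in [('pot1',425,275),('pot2',230,245),('pot3',614,252),('probe',425,335),('disc',233,308),('glue',203,381),('rocket',620,335)]:
    u,v=int(u/k),int(v/k);print(n,abs(a-b)[v-12:v+12,u-10:u+10].mean().round(1))
print(r.sign_off())"
```

```text
pot1 0.3
pot2 0.3
pot3 0.3
probe 0.3
disc 0.4
glue 0.3
rocket 10.3
the job is handed in; nothing more can be done
None
```

The job is done and handed in at about 16.6 s of the 54 s allowed. I tipped both plinths towards the robot by pulling their far faces with the fingertips. The silver ring was under the right-hand plinth. I pushed that one, still lying, with two fingertips low on its top end until its stamped end met the bar.

**Last checks**
- **Stamped plinth:** forward motion stopped at the bar and the push force rose to about 10 N. The final top view shows its end at the bar and within about 0.4° of parallel to it.
- **Other plinth:** it lies well short of the bar, and its underside is plain.
- **Other objects:** the three pots, probe, disc base and glue bottle show no change between the first and last top pictures.
- **Rocket:** this check disagreed. Its picture patch changed (10.3 against about 0.3 for the rest). I put this down to the parked arm or its shadow over that patch, but did not confirm it. In the scene view the rocket looks unmoved, and the only move near it was at about 230 mm height.

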